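Clamp the tube block in the bench mixer and select the mixing mode

ROBOT

A 7-joint arm with a two-finger parallel gripper is mounted at the origin on the work surface. World frame = base frame: x ahead of the robot, y to its left, z up, the work surface at z = 0. Lengths are in m, angles in rad, forces in N, time in s.
With the tool pointing down it reaches from about 0.4 to 0.85 m from the base axis. Payload 4.5 kg.
Tool frame: the origin (TCP) lies between the finger pads; the fingertips stand 19 mm ahead of it and the grasp point (between the pads) is the TCP (r.tips_ahead is the distance from the TCP to the fingertips, in m); z points along the fingers, y is the line along which they close (so a half turn about z gives the same grasp; the last joint's range is limited). The gripper opens to 88 mm and grips with 3 to 60 N. Pads are 18 mm wide; open, the fingers measure 123 mm over their backs; the gripper's body (75 mm by 187 mm) begins 45 mm behind the grasp point.
Start: joints at [-1.268, 0.689, -0.195, 1.565, 0.157, 0.902, -0.215], TCP at [0.166, 0.603, 0.258] pointing down, gripper open.
Joint ranges: [-3.01, 3.01], [-0.46, 2.08], [-1.47, 1.51], [0.13, 2.56], [-1, 4.14], [0.04, 2.09], [-2.66, 2.66]. Speed limits (rad/s): [2.57, 2.57, 3.14, 3.14, 3.14, 3.14, 3.14].

INTERFACE

Orientations are given as a unit quaternion [x, y, z, w].
In Python, from plant import r, cams, models gives the robot as it stands. The module is installed in compiled form; this text tells all that it offers.
- The arm moves only by the tool jog_arm, never from a script. Its arguments are lists of equal length, an entry for each row: "turn": the turn, a rotation vector about the tool's x, y, z in rad, a list of three; "translation": the shift along the tool's x, y, z in m, a list of three; "grip": the closure, from 0 (fully open) to 1 (shut). In form: {"turn": [[ax, ay, az], ...], "translation": [[tx, ty, tz], ...], "grip": [grip, ...]}. A call has 1 to 20 rows; each row is the pose to reach, as a shift and turn from the pose commanded when the call began, along the tool's axes at that moment; what a row does not reach only later rows make up. A row lasts 1/8 s, in which the tool goes at most 62.5 mm and 10.7 degrees, less where a joint would pass 70% of its speed; a pose out of reach is approached as far as the arm can. A call with a gripper value outside its range is refused whole. The fingers move at their own pace and stop on an object; "force" is the grip in N (left out, the last holds). Time passes only in rows, so rows that repeat a pose let the fingers close. It gives the time, the measured TCP pose, the force, the opening and the grip force at its end, in the units of the state.
- r.get_state(): the state, without advancing time (a new reading comes with each control period).
- cams.snapshot(name): name is "side" or "top" or "wrist"; returns the picture (420x560x3 uint8, red, green, blue); there is no depth.
- cams.camera_params(name): a dict with "fx", "fy", "cx", "cy" (pixels), "eye" and "orientation" of the camera in the world. Camera axes: x right, y up, looking along -z (the intrinsics and any distortion apply to the point x, -y, -z); pixel columns grow to the right and rows downward; lengths in m; the calibration is good to about 2 mm. A picture is of the moment at which its call begins: read the wrist's pose just before it. camera_params takes no time and is no camera call; for the wrist camera it gives the pose at the moment of the call.
- r.finish_job(): hands the job in; it is judged then, once.
Trained networks look in the newest picture that a camera, given by its name, has taken for a name from the list of things; names that differ only in an ending like _2 or _b are one class to them, and where a whole thing is asked for, a point or a joint stands for the part that bears it (a point fixed in the world has none). Each returns a list of dicts, best first, with "p" (0 to 1); they miss things now and then, are a little off and sometimes report something else, mostly with a low value. They report only what shows in the picture. A call takes as long as a camera call. They do not tell look-alikes from the thing itself.
- models.find_in(camera, name): "position" ([x, y, z] in m, in world coordinates, good to about 4 mm: the middle of the surface that is visible of it).
- models.masks_of(camera, name): "pixels" (420x560 bool, what is visible of it).
- models.place_of(camera, name): "position" ([x, y, z] in m, in world coordinates, good to about 4 mm: a listed point, or the origin of a listed thing).
The state is a dict: "clock": time; "q": joint angles; "qd": joint speeds; "joint_torque": joint torques, N m; "tool_pos": TCP position; "eef_rot": TCP orientation; "contact_force": force on the tool from outside, world axes, zero at the start; "moment": the same for the moment, N m; "opening": opening from 0.0 (shut) to 1.0 (fully open); "finger_force": force on a finger pad.
Only numpy, scipy, OpenCV 4.12 (cv2) and the standard library are available. Lean on these libraries where they do the work, as an engineer would, in place of code of your own. Each camera call takes 0.05 s, during which the arm holds its last target. There are 200 camera calls.

TASK

Slide the aluminium tube block along the mixer's two parallels up to the end stop, then push the sliding jaw home so that the block, flat on the parallels, is clamped square against the fixed jaw. Once it is clamped, turn the selector knob until its pointer stands at the long bar mark. Leave the jar, the tube racks and the bottle where they stand.

Things in the scene. Friction and masses are not known exactly. Their poses are not given: they have to be found in the camera images.
- mixer: white low bench mixer, fixed to the bench, 270 (x) x 330 (y) mm; origin at the centre of its underside, on the bench; grey deck at height 55. Other entries give places in its own x, y axes, in mm from this origin, heights above the bench. The knob's axis is at x -75, y -95. A low steel bar that ends the jaw's guide rods lies at x -126 to -118, y 42 to 118, top at height 65
- parallels (a point): point midway between the two steel parallels at the height of their tops (65): bars 12 wide, along the mixer's y from y -110 to 130, centred at x 8 and x 40. This point is at x 24, y 10
- fixed_jaw (a point): middle of the fixed jaw's clamping face, which looks to -x: aluminium bar along y on the mixer's far (+x) side, face at x 64, y from -89 to 136, top at height 95, 26 thick
- end_stop (a point): middle of the end stop's face, which looks to -y: aluminium bar at the mixer's +y end, face at y 130, x from 0 to 64, top at height 90
- seat (a point): fixed point where the block's centre is when it is seated on the parallels, against end stop (+y) and fixed jaw (+x): x 32, y 80, height 90 mm; axes are the mixer's
- block_center (a point): centre of the loose aluminium tube block, 64 (x) x 100 (y) x 50 (z) mm, about 0.6 kg, with two rows of four holes and three red-capped tubes standing 24 mm above its top. It starts on the parallels towards the mixer's -y end, a little askew, clear of both jaws. With its axes along the mixer's it is square to the jaws. 3 to 9 N slide it
- jaw (a joint): sliding jaw, m: clamping face at mixer x = -value, rear face 50 mm behind that; 0 = touching a block that sits against the fixed jaw; range -0.006 to 0.056. Aluminium, rubber-faced, y 35 to 125, heights 66 to 96. Closes towards +x (value falls), takes about 3 N, stays where it is left
- jaw_handle (a point): centre of the black upright handle on top of the sliding jaw's rear: 14 (x) x 50 (y) x 32 (z) mm, top at height 127, 40 mm behind the clamping face at y 80; moves with the jaw
- dial (a joint): selector knob, rad, growing clockwise seen from above; four detents at its marks: dot 0, dot 0.6, long bar 1.2, dot 1.8 (end stops at 0 and 1.8). Let go, it springs to the nearest mark; turning takes about 0.06 N m
- dial_grip (a point): centre of the knob's upright grip bar, on its axis: 48 mm long, 14 thick, 32 high, top at height 99. Bar and white pointer line lie along this point's own y axis (pointer end +y), which is the mixer's +y at value 0. The marks around it are white, on a black plate: three dots and one long bar
- jar: small jar with white lid, 32 mm across, 45 mm high, standing on the mixer's deck at its far -y corner; leave alone. Origin under its centre
- rack_white: white tube rack full of red-capped tubes, 188 x 126 x 98 mm, on the bench; leave alone. Origin under its centre
- rack_yellow: yellow tube rack of red-capped tubes, 144 x 126 x 98 mm, on the bench; leave alone. Origin under its centre
- reagent: amber bottle, 60 mm across, 130 mm high, on the bench; leave alone. Origin under its centre
Not all that is in view belongs to the job. What is shaped like the part that bears block_center but pink or yellow is not meant.

How it is judged:
On the way, in this order (a step that is already met when the one before it is completed fails the run):
1. the block is clamped: at the end stop, flat on the parallels, square against the fixed jaw, the sliding jaw closed on it (x of block_center in the frame of seat above -0.003 m and y of block_center in the frame of seat between -0.005 and 0.004 m and distance between block_center and seat below 0.007 m and angle between block_center's own z axis and vertical below 0.04 rad and angle between the x axis of block_center and the x axis of mixer, either way round below 0.04 rad and value of joint jaw below 0.003 m), for 0.2 s.
2. the selector stands at the long bar mark (value of joint dial between 1.05 and 1.35 rad), for 0.2 s.
At the end, for the whole second after the job is handed in: The block sits on the parallels within 3 mm of the fixed jaw and 5 mm of the end stop, square to the jaws and level within 0.04 rad, the sliding jaw is closed to within 3 mm of it, and the selector's pointer is within 0.15 rad of the long bar mark (value 1.2) (all of step 1 and all of step 2); the robot touches nothing.
It fails at once if the jar, a tube rack or the bottle is shifted by more than 30 mm or knocked over (distance of any of jar, rack_white, rack_yellow, reagent from where it was at the start of the episode above 0.03 m or angle between any of jar, rack_white, rack_yellow, reagent's own z axis and vertical above 0.5 rad).
It also fails if it takes over 58 s, if anything falls off the work surface, if the arm or the gripper's body presses on something with over 40 N, if the wrist force passes 120 N, or if a joint passes its speed limit or range.

## Working session

There is one attempt and no reset: what is moved stays moved. The work goes in short steps, Python scripts to look and compute and a tool call to move; the robot and the scene stay as the last step left them, time stands still between calls to the robot, and variables do not carry over. Pictures are saved under pics/ and viewed, at most 10 in all, crops included, and the job is handed in when it is done.

Besides the shell and the picture viewer there is one more tool, called after "Request:" as a command line: name --argument value ..., lists and objects as JSON in quotes. jog_arm: Moves the arm, as the interface text tells. Its arguments: {"type":"object","properties":{"turn":{"type":"array"},"translation":{"type":"array"},"grip":{"type":"array"},"force":{"type":"number"}},"required":["turn","translation","grip"]}

```bash
mkdir -p pics; cat > h.py <<'E'
from plant import r,cams,models
import numpy as np,cv2
from scipy.spatial.transform import Rotation as R
def save(c,n):
    im=cams.snapshot(c); cv2.imwrite('pics/'+n+'.png',im[:,:,::-1]); return im
def st():
    s=r.get_state(); print('t',round(s['clock'],2),'p',np.round(s['tool_pos'],4),'q',np.round(s['eef_rot'],4),'F',np.round(s['contact_force'],1),'op',round(s['opening'],3)); return s
def proj(c,P):
    k=cams.camera_params(c); M=R.from_quat(k['orientation']).as_matrix() if np.size(k['orientation'])==4 else np.array(k['orientation'])
    p=(np.atleast_2d(P)-k['eye'])@M; return np.c_[k['cx']+k['fx']*p[:,0]/-p[:,2],k['cy']-k['fy']*p[:,1]/-p[:,2]]
def ray(c,uv,z):
    k=cams.camera_params(c); M=R.from_quat(k['orientation']).as_matrix() if np.size(k['orientation'])==4 else np.array(k['orientation'])
    uv=np.atleast_2d(uv).astype(float); d=np.c_[(uv[:,0]-k['cx'])/k['fx'],-(uv[:,1]-k['cy'])/k['fy'],-np.ones(len(uv))]@M.T
    e=np.array(k['eye']); return e+d*((z-e[2])/d[:,2])[:,None]
E
python3 - <<'E'
from h import *
st(); print(cams.camera_params('top'),cams.camera_params('side'))
a=save('top','top0');b=save('side','side0')
for n in ['mixer','parallels','fixed_jaw','end_stop','seat','block_center','jaw_handle','dial_grip','jar','rack_white','rack_yellow','reagent']:
  for c in ['top','side']:
    print(n,c,[(np.round(d['position'],4).tolist(),round(d['p'],2)) for d in models.place_of(c,n)][:4])
E
```

```text
t 0.0 p [0.1659 0.602  0.2569] q [ 1.34e-01  9.91e-01 -9.00e-04 -0.00e+00] F [ 0.6 -0.5  0.2] op 0.997
{'fx': 463.01222117297743, 'fy': 463.01222117297743, 'cx': 276.05560051180714, 'cy': 213.18090772594465, 'eye': array([ 0.26704194, -0.03028617,  1.4095562 ]), 'orientation': array([ 0.07080094, -0.07031853, -0.69018294,  0.71672173])} {'fx': 427.93563532105264, 'fy': 427.93563532105264, 'cx': 280.0483155671998, 'cy': 202.45778821954508, 'eye': array([ 0.28188549, -0.7080414 ,  0.98555949]), 'orientation': array([ 0.33075204, -0.06010405, -0.1443795 ,  0.9306692 ])}
mixer top [([0.589, -0.0604, -0.002], 0.97)]
mixer side [([0.5819, -0.0632, 0.0029], 0.59)]
parallels top [([0.6084, -0.0555, 0.0645], 0.74), ([0.5334, 0.0355, 0.1066], 0.68), ([0.6338, -0.4324, -0.0001], 0.17)]
parallels side [([0.6108, -0.0546, 0.0668], 0.79)]
fixed_jaw top [([0.6555, -0.0551, 0.0745], 0.85), ([0.5103, 0.4621, 0.003], 0.43)]
fixed_jaw side [([0.65, -0.0494, 0.0761], 0.96), ([0.4882, -0.1335, 0.0889], 0.45), ([0.5129, 0.4576, 0.0016], 0.29)]
end_stop top [([0.6488, 0.0561, 0.0703], 0.84)]
end_stop side 
[... 565 characters left out ...]
 side [([0.4908, -0.1335, 0.0894], 0.59), ([0.4328, -0.4211, 0.0017], 0.58), ([0.5064, 0.4564, 0.0017], 0.16)]
jar top [([0.6487, -0.2082, 0.0579], 0.69)]
jar side [([0.6489, -0.2086, 0.0521], 0.68), ([0.5318, 0.038, 0.1133], 0.35)]
rack_white top [([0.5103, 0.4585, 0.0018], 0.68), ([0.61, -0.0559, 0.0634], 0.45)]
rack_white side [([0.507, 0.456, 0.0023], 0.91), ([0.531, 0.0372, 0.1084], 0.39)]
rack_yellow top [([0.6329, -0.4321, -0.001], 0.7), ([0.6108, -0.0576, 0.0651], 0.64), ([0.5118, 0.458, 0.001], 0.49)]
rack_yellow side [([0.6319, -0.4287, -0.0008], 0.97), ([0.6008, -0.0853, 0.0904], 0.15)]
reagent top [([0.4356, -0.4197, 0.0016], 0.7)]
reagent side [([0.4337, -0.4179, 0.0033], 0.86)]
```

```bash
cat >> h.py <<'E'
from scipy.optimize import least_squares
E
python3 - <<'E'
from h import *
L={'mixer':(0,0,0),'parallels':(24,10,65),'fixed_jaw':(64,23.5,75),'end_stop':(32,130,72),'seat':(32,80,90),'dial_grip':(-75,-95,83)}
near=np.array([.59,-.06])
A=[];B=[]
for c in ['top','side']:
  cams.snapshot(c)
  for n,l in L.items():
    for d in models.place_of(c,n):
      if np.hypot(*(d['position'][:2]-near))<.2 and d['p']>.5 : A.append(l[:2]);B.append(d['position'][:2])
A=np.array(A)/1000;B=np.array(B)
f=lambda x:((A@np.array([[np.cos(x[2]),np.sin(x[2])],[-np.sin(x[2]),np.cos(x[2])]])+x[:2])-B).ravel()
s=least_squares(f,[.585,-.06,-.25],loss='soft_l1',f_scale=.004); print(s.x,np.round(f(s.x).reshape(-1,2)*1000,1).tolist())
x=s.x; np.save('mix.npy',x)
def W(p): 
  p=np.atleast_2d(p)/1000.; c,sn=np.cos(x[2]),np.sin(x[2]); return np.c_[x[0]+c*p[:,0]-sn*p[:,1],x[1]+sn*p[:,0]+c*p[:,1],p[:,2]]
pts=[]
for c in ['top','side']:
  im=cams.snapshot(c)[:,:,::-1].copy()
  big=cv2.resize(im,None,fx=3,fy=3,interpolation=cv2.INTER_CUBIC)
  def poly(P,col,cl=True):
    q=proj(c,W(P)); cv2.polylines(big,[np.int32(q*3+1)],cl,col,1)
  poly([(-135,-165,55),(135,-165,55),(135,165,55),(-135,165,55)],(0,0,255))
  poly([(64,-89,95),(64,136,95),(90,136,95),(90,-89,95)],(0,255,0))
  poly([(0,130,90),(64,130,90)],(255,0,0),False)
  poly([(-75,-95,99),(-75,-71,99)],(255,0,255),False)
  u=proj(c,W([(0,0,60)]))[0]*3
  x0=int(np.clip(u[0]-400,0,1680-800));y0=int(np.clip(u[1]-300,0,1260-600))
  cv2.imwrite(f'pics/ov_{c}.png',big[y0:y0+600,x0:x0+800]); print(c,x0,y0)
E
```

```text
[ 0.58440525 -0.06012201 -0.27354907] [[-0.2, -0.7], [55.8, -98.1], [1.2, 0.4], [-2.0, 0.3], [4.0, 2.0], [-1.5, -3.1], [0.8, 2.0], [-2.5, 1.4], [1.7, -4.2], [70.8, 7.2], [-2.3, -1.6], [-7.1, 2.0], [-6.3, 0.7]]
top 465 297
side 520 348
```

View pics/ov_top.png

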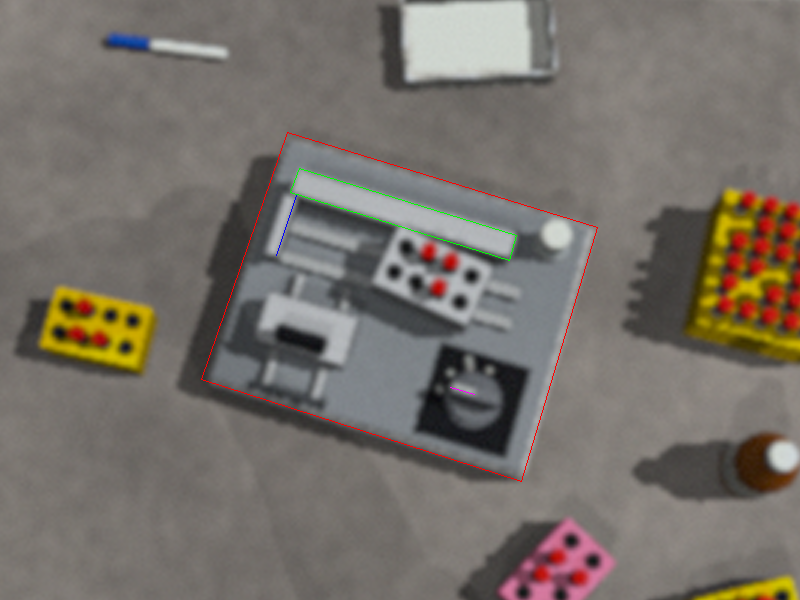

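View pics/ov_side.png

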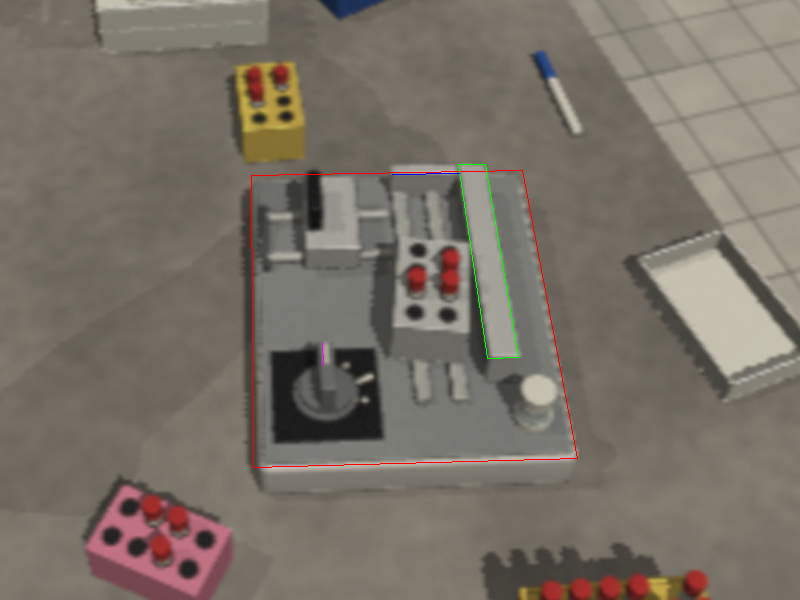

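```bash
cat >> h.py <<'E'
mx=np.load('mix.npy')
def W(p):
  p=np.atleast_2d(np.array(p,float)); c,s=np.cos(mx[2]),np.sin(mx[2]); return np.c_[mx[0]+c*p[:,0]-s*p[:,1],mx[1]+s*p[:,0]+c*p[:,1],p[:,2]]
def Mx(P):
  P=np.atleast_2d(P)[:,:2]-mx[:2]; c,s=np.cos(mx[2]),np.sin(mx[2]); return np.c_[c*P[:,0]+s*P[:,1],-s*P[:,0]+c*P[:,1]]
def go(p,off=0.,ref=None):
  """tool-frame shift/turn to TCP at mixer p (m), tool y at mixer x turned by off (ccw from above)"""
  s=r.get_state(); R0=R.from_quat(s['eef_rot']); a=mx[2]+off
  y=np.array([np.cos(a),np.sin(a),0]);z=np.array([0,0,-1.]);R1=R.from_matrix(np.c_[np.cross(y,z),y,z])
  print('at mixer',np.round(Mx(s['tool_pos']),4),'z',round(s['tool_pos'][2],4),'F',np.round(s['contact_force'],1),'t',s['clock'])
  print('trans',np.round(R0.inv().apply(W(p)[0]-s['tool_pos']),4),'turn',np.round((R0.inv()*R1).as_rotvec(),4))
E
python3 - <<'E'
from h import *
print(Mx([[.6,-.088]])); go((.020,-.045,.26))
E
```

```text
[[ 0.02254616 -0.02262851]]
at mixer [[-0.5819  0.525 ]] z 0.2577 F [-0.2 -0.3  0.4] t 2.1
trans [-0.5992 -0.5729 -0.0023] turn [-0.0000e+00 -1.0000e-04  1.5756e+00]
```

Request:
jog_arm --turn '[[0, 0, 1.575], [0, 0, 1.575], [0, 0, 1.575], [0, 0, 1.575], [0, 0, 1.575], [0, 0, 1.575], [0, 0, 1.575], [0, 0, 1.575], [0, 0, 1.575], [0, 0, 1.575], [0, 0, 1.575], [0, 0, 1.575], [0, 0, 1.575], [0, 0, 1.575], [0, 0, 1.575], [0, 0, 1.575], [0, 0, 1.575], [0, 0, 1.575]]' --translation '[[-0.6, -0.573, 0], [-0.6, -0.573, 0], [-0.6, -0.573, 0], [-0.6, -0.573, 0], [-0.6, -0.573, 0], [-0.6, -0.573, 0], [-0.6, -0.573, 0], [-0.6, -0.573, 0], [-0.6, -0.573, 0], [-0.6, -0.573, 0], [-0.6, -0.573, 0], [-0.6, -0.573, 0], [-0.6, -0.573, 0], [-0.6, -0.573, 0], [-0.6, -0.573, 0], [-0.6, -0.573, 0], [-0.6, -0.573, 0], [-0.6, -0.573, 0]]' --grip '[0, 0, 0, 0, 0, 0, 0, 0, 0, 0, 0, 0, 0, 0, 0, 0, 0, 0]'

```text
clock: 4.35
tool_pos: [0.592, -0.1078, 0.2578]
eef_rot: [0.796, 0.605, 0.0, -0.0]
contact_force: [-0.6, 0.1, -0.0]
opening: 0.998
finger_force: 0.0
```

```bash
cat > ov.py <<'E'
from h import *
def ov(n,polys,c='wrist',k=1.4):
  im=save(c,n+'_raw'); big=cv2.resize(im[:,:,::-1],None,fx=k,fy=k,interpolation=cv2.INTER_CUBIC)
  for P,col,cl in polys: cv2.polylines(big,[np.int32(proj(c,W(P))*k)],cl,col,1)
  cv2.imwrite('pics/'+n+'.png',big)
B=[([(.064,-.089,.095),(.064,.136,.095),(.09,.136,.095),(.09,-.089,.095)],(0,255,0),True),([(0,.13,.09),(.064,.13,.09)],(255,0,0),False),
([(-.082,-.119,.099),(-.068,-.119,.099),(-.068,-.071,.099),(-.082,-.071,.099)],(255,0,255),True),
([(.002,-.11,.065),(.014,-.11,.065),(.014,.13,.065),(.002,.13,.065)],(0,255,255),True)]
E
python3 - <<'E'
from ov import *
go((.0225,-.0226,.26))
ov('w1',B+[([(-.0095,-.0726,.115),(.0545,-.0726,.115),(.0545,.0274,.115),(-.0095,.0274,.115)],(0,0,255),True)])
for n in ['block_center','dial_grip','fixed_jaw','parallels','seat','jaw_handle','end_stop','mixer']: print(n,[(Mx(d['position']).round(4).tolist(),round(d['position'][2],3),round(d['p'],2)) for d in models.place_of('wrist',n)][:3])
E
```

```text
at mixer [[ 0.0202 -0.0439]] z 0.2578 F [-0.6  0.1 -0. ] t 4.35
trans [ 0.0213  0.0023 -0.0021] turn [-0.0003 -0.0005  0.0024]
block_center [([[0.0214, -0.023]], 0.088, 0.63)]
dial_grip [([[-0.0736, -0.0973]], 0.091, 0.78)]
fixed_jaw [([[0.0637, 0.0255]], 0.079, 0.63)]
parallels []
seat [([[0.0354, 0.0778]], 0.088, 0.84)]
jaw_handle [([[-0.0715, 0.0793]], 0.111, 0.91)]
end_stop []
mixer []
```

View pics/w1.png

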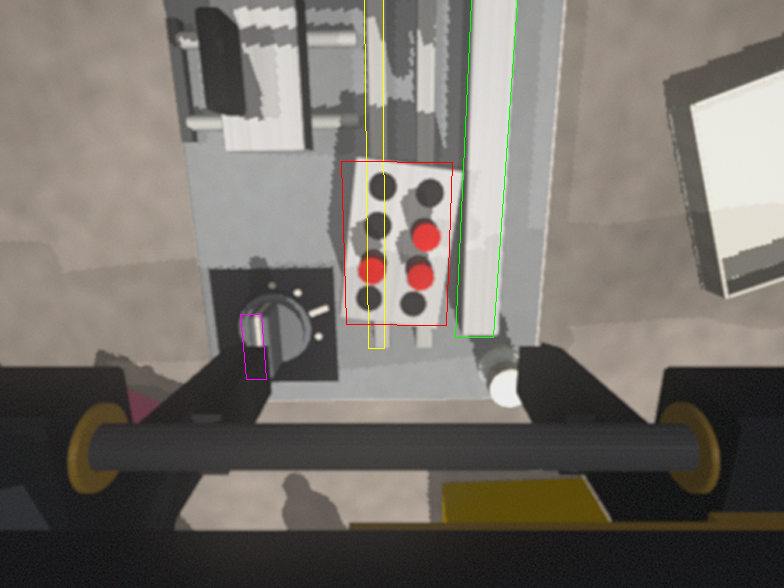

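```bash
python3 - <<'E'
from h import *
C=np.array([(358,157),(462,170),(437,327),(343,322)])/1.4
P=Mx(ray('wrist',C,.115));print(P.round(4),P.mean(0),np.hypot(*np.diff(P,axis=0).T),[np.degrees(np.arctan2(*(P[i]-P[j])[::-1])) for i,j in((1,0),(2,3),(0,3),(1,2))])
cams.snapshot('wrist')
m=models.masks_of('wrist','block_center')[0]['pixels'].astype('uint8')
c=max(cv2.findContours(m,0,2)[0],key=cv2.contourArea)[:,0]
q=Mx(ray('wrist',c,.115)); (a,b,ang)=cv2.minAreaRect((q*1000).astype('float32'));print(a,b,ang)
E
```

```text
[[ 0.0006  0.0292]
 [ 0.0608  0.022 ]
 [ 0.049  -0.0748]
 [-0.011  -0.0715]] [ 0.02485741 -0.02378908] [0.06060851 0.09755528 0.06006964] [np.float64(-6.792598231828959), np.float64(-3.174815584177042), np.float64(83.41811033010212), np.float64(83.0395059612603)]
(-150.9403839111328, -132.4506072998047) (21.130443572998047, 21.694658279418945) 61.3614616394043
```

```bash
python3 - <<'E'
from h import *
go((.0245,-.0235,.118),-.11)
E
```

```text
at mixer [[ 0.0208 -0.0452]] z 0.2577 F [-0.4 -0.2 -0.3] t 4.9
trans [0.0216 0.0037 0.1397] turn [-0.000e+00 -1.000e-04  1.105e-01]
```

Request:
jog_arm --turn '[[0, 0, 0.11], [0, 0, 0.11], [0, 0, 0.11], [0, 0, 0.11], [0, 0, 0.11], [0, 0, 0.11], [0, 0, 0.11], [0, 0, 0.11], [0, 0, 0.11]]' --translation '[[0.0216, 0.0037, 0.03], [0.0216, 0.0037, 0.07], [0.0216, 0.0037, 0.11], [0.0216, 0.0037, 0.13], [0.0216, 0.0037, 0.139], [0.0216, 0.0037, 0.139], [0.0216, 0.0037, 0.139], [0.0216, 0.0037, 0.139], [0.0216, 0.0037, 0.139]]' --grip '[0, 0, 0, 0, 0, 0, 0, 0, 0]'

```text
clock: 6.02
tool_pos: [0.602, -0.0894, 0.1193]
eef_rot: [0.829, 0.56, 0.0, 0.0]
contact_force: [-0.3, 0.5, -0.1]
opening: 1.0
finger_force: 0.0
```

Request:
jog_arm --turn '[[0, 0, 0], [0, 0, 0], [0, 0, 0], [0, 0, 0], [0, 0, 0], [0, 0, 0]]' --translation '[[0, 0, 0], [0, 0, 0], [0, 0, 0], [0, 0, 0], [0, 0, 0], [0, 0, 0]]' --grip '[0.4, 0.4, 0.4, 0.4, 0.4, 0.4]' --force 15

```text
clock: 6.78
tool_pos: [0.6006, -0.089, 0.1186]
eef_rot: [0.829, 0.56, -0.001, -0.001]
contact_force: [-4.3, 2.0, 5.2]
opening: 0.727
finger_force: 15.0
```

```bash
python3 - <<'E'
from h import *
go((.028,.068,.118),0)
E
```

```text
at mixer [[ 0.0234 -0.0234]] z 0.1186 F [-4.3  2.   5.2] t 6.775
trans [ 0.0914 -0.0054  0.0006] turn [-0.0025 -0.     -0.1094]
```

Request:
jog_arm --turn '[[0, 0, -0.03], [0, 0, -0.06], [0, 0, -0.09], [0, 0, -0.11], [0, 0, -0.11], [0, 0, -0.11], [0, 0, -0.11], [0, 0, -0.11], [0, 0, -0.11], [0, 0, -0.11]]' --translation '[[0.01, -0.001, 0], [0.022, -0.001, 0], [0.034, -0.002, 0], [0.046, -0.003, 0], [0.058, -0.003, 0], [0.07, -0.004, 0], [0.08, -0.005, 0], [0.088, -0.005, 0], [0.0915, -0.0055, 0], [0.0915, -0.0055, 0]]' --grip '[0.4, 0.4, 0.4, 0.4, 0.4, 0.4, 0.4, 0.4, 0.4, 0.4]'

```text
clock: 8.02
tool_pos: [0.6309, -0.0015, 0.1187]
eef_rot: [0.797, 0.604, 0.0, -0.0]
contact_force: [-1.3, -0.9, -0.4]
opening: 0.725
finger_force: 14.9
```

```bash
python3 - <<'E'
from ov import *
st();go((.032,.080,.118),0)
ov('w2',B+[([(.0,.03,.115),(.064,.03,.115),(.064,.13,.115),(.0,.13,.115)],(0,0,255),True)])
ov('t2',B+[([(.0,.03,.115),(.064,.03,.115),(.064,.13,.115),(.0,.13,.115)],(0,0,255),True)],'top')
for c in ('wrist','top'): print([(Mx(d['position']).round(4).tolist(),round(d['position'][2],3),round(d['p'],2)) for d in models.place_of(c,'block_center')][:3])
E
```

```text
t 8.03 p [ 0.6309 -0.0015  0.1187] q [ 7.966e-01  6.045e-01  5.000e-04 -3.000e-04] F [-1.3 -0.9 -0.4] op 0.725
at mixer [[0.029 0.069]] z 0.1187 F [-1.3 -0.9 -0.4] t 8.025
trans [0.011  0.003  0.0007] turn [ 0.0001 -0.0012  0.001 ]
[([[0.0263, 0.0712]], 0.087, 0.93)]
[([[-0.1956, -0.4122]], 0.021, 0.97), ([[-0.2074, -0.2194]], 0.026, 0.92), ([[-0.1128, 0.2848]], 0.023, 0.87)]
```

View pics/w2.png

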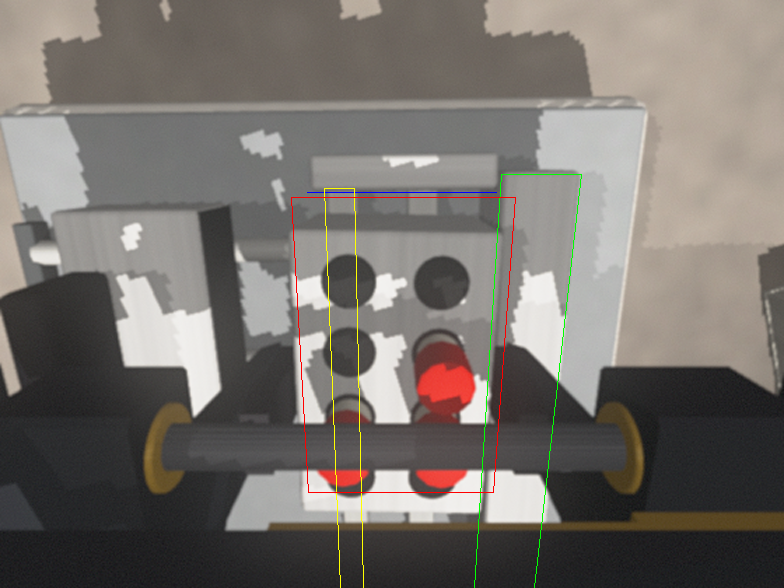

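Request:
jog_arm --turn '[[0, 0, 0], [0, 0, 0], [0, 0, 0], [0, 0, 0], [0, 0, 0], [0, 0, 0]]' --translation '[[0.002, 0.001, 0], [0.004, 0.0015, 0], [0.006, 0.002, 0], [0.007, 0.002, 0], [0.008, 0.002, 0], [0.008, 0.002, 0]]' --grip '[0.4, 0.4, 0.4, 0.4, 0.4, 0.4]'

```text
clock: 8.98
tool_pos: [0.6347, 0.0042, 0.1187]
eef_rot: [0.797, 0.604, -0.0, 0.0]
contact_force: [-1.9, -4.5, 0.8]
opening: 0.723
finger_force: 14.9
```

Request:
jog_arm --turn '[[0, 0, 0], [0, 0, 0], [0, 0, 0], [0, 0, 0]]' --translation '[[0.001, 0, 0], [0.002, 0, 0], [0.002, 0, 0], [0.002, 0, 0]]' --grip '[0.4, 0.4, 0.4, 0.4]'

```text
clock: 9.48
tool_pos: [0.6357, 0.007, 0.1187]
eef_rot: [0.797, 0.604, 0.0, 0.0]
contact_force: [-0.5, -3.2, -0.7]
opening: 0.723
finger_force: 14.9
```

Request:
jog_arm --turn '[[0, 0, 0], [0, 0, 0], [0, 0, 0], [0, 0, 0]]' --translation '[[0.001, 0, 0], [0.002, 0, 0], [0.002, 0, 0], [0.002, 0, 0]]' --grip '[0.4, 0.4, 0.4, 0.4]'

```text
clock: 9.98
tool_pos: [0.6357, 0.0071, 0.1187]
eef_rot: [0.797, 0.604, -0.001, 0.001]
contact_force: [-0.6, -5.7, 0.0]
opening: 0.725
finger_force: 14.9
```

```bash
python3 - <<'E'
from ov import *
st();go((.032,.080,.118),0)
cams.snapshot('wrist');cams.snapshot('side')
for c in ('wrist','side'): print([(Mx(d['position']).round(4).tolist(),round(d['position'][2],3),round(d['p'],2)) for d in models.place_of(c,'block_center')][:3])
E
```

```text
t 9.97 p [0.6357 0.0071 0.1187] q [ 7.969e-01  6.041e-01 -7.000e-04  6.000e-04] F [-0.6 -5.7  0. ] op 0.725
at mixer [[0.0313 0.0786]] z 0.1187 F [-0.6 -5.7  0. ] t 9.975
trans [0.0014 0.0007 0.0007] turn [ 0.0002  0.0019 -0.    ]
[([[0.0295, 0.0787]], 0.089, 0.64)]
[([[-0.1158, 0.2844]], 0.027, 0.96), ([[-0.2004, -0.4133]], 0.024, 0.68), ([[-0.2086, -0.2205]], 0.021, 0.67)]
```

Request:
jog_arm --turn '[[0, 0, 0], [0, 0, 0], [0, 0, 0], [0, 0, 0], [0, 0, 0], [0, 0, 0]]' --translation '[[0.002, 0, 0], [0.002, 0.001, 0], [0.002, 0.002, 0], [0.002, 0.003, 0], [0.002, 0.004, 0], [0.002, 0.004, 0]]' --grip '[0.4, 0.4, 0.4, 0.4, 0.4, 0.4]'

```text
clock: 10.92
tool_pos: [0.6364, 0.0073, 0.1186]
eef_rot: [0.797, 0.604, -0.004, -0.002]
contact_force: [-9.9, -7.1, 6.8]
opening: 0.723
finger_force: 14.9
```

```bash
python3 - <<'E'
from ov import *
st();go((.032,.080,.118),0)
E
```

```text
t 10.93 p [0.6364 0.0073 0.1186] q [ 0.797   0.6039 -0.0041 -0.0016] F [-9.9 -7.1  6.8] op 0.723
at mixer [[0.0318 0.0789]] z 0.1186 F [-9.9 -7.1  6.8] t 10.925
trans [0.0011 0.0002 0.0006] turn [-0.0074  0.0046 -0.0003]
```

Request:
jog_arm --turn '[[0, 0, 0], [0, 0, 0], [0, 0, 0], [0, 0, 0], [0, 0, 0], [0, 0, 0], [0, 0, 0]]' --translation '[[0, 0, 0], [0, -0.002, 0], [0, -0.002, -0.001], [0, -0.002, -0.03], [0, -0.002, -0.07], [0, -0.002, -0.09], [0, -0.002, -0.09]]' --grip '[0.1, 0.1, 0.1, 0.1, 0.1, 0.1, 0.1]'

```text
clock: 11.8
tool_pos: [0.6398, 0.0105, 0.2104]
eef_rot: [0.797, 0.605, 0.002, 0.001]
contact_force: [0.6, -0.2, 0.2]
opening: 0.901
finger_force: 0.0
```

```bash
python3 - <<'E'
from ov import *
st()
ov('w3',B+[([(.0,.03,.115),(.064,.03,.115),(.064,.13,.115),(.0,.13,.115)],(0,0,255),True)])
cams.snapshot('side');
for c in ('wrist','side'): 
  for n in ('block_center','jaw_handle','dial_grip'):print(n,[(Mx(d['position']).round(4).tolist(),round(d['position'][2],3),round(d['p'],2)) for d in models.place_of(c,n)][:4])
go((-.075,.079,.125))
E
```

```text
t 11.8 p [0.6398 0.0105 0.2104] q [0.7966 0.6045 0.002  0.001 ] F [ 0.6 -0.2  0.2] op 0.901
block_center [([[0.0297, 0.0786]], 0.089, 0.69)]
jaw_handle [([[-0.0718, 0.0814]], 0.111, 0.72)]
dial_grip [([[-0.0698, -0.0971]], 0.09, 0.63)]
block_center [([[-0.2002, -0.4136]], 0.026, 0.77), ([[-0.1175, 0.2831]], 0.028, 0.75), ([[0.0321, 0.0832]], 0.09, 0.55)]
jaw_handle [([[-0.0765, 0.081]], 0.111, 0.95)]
dial_grip [([[-0.0697, -0.0954]], 0.09, 0.72), ([[0.0236, 0.0122]], 0.066, 0.5)]
at mixer [[0.0327 0.082 ]] z 0.2079 F [0.2 0.4 0.2] t 12.2
trans [-0.0029 -0.1076  0.083 ] turn [-0.0013  0.0004  0.0006]
```

View pics/w3.png

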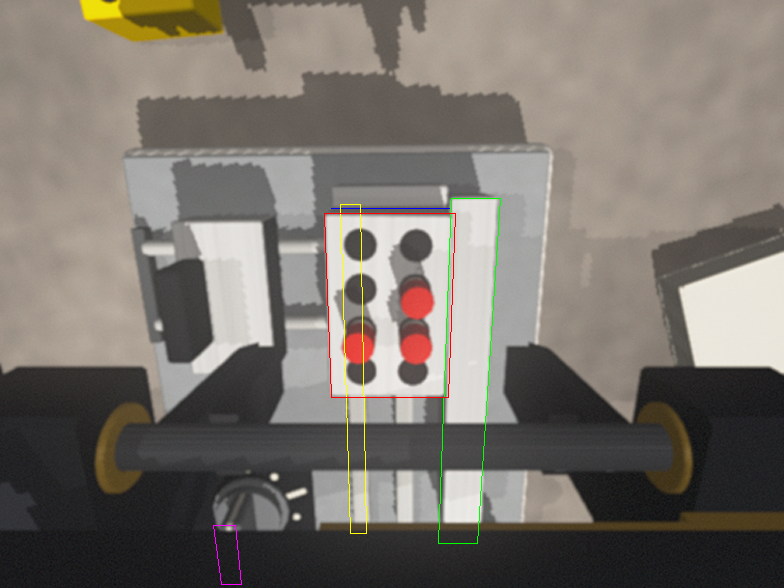

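Request:
jog_arm --turn '[[0, 0, 0], [0, 0, 0], [0, 0, 0], [0, 0, 0], [0, 0, 0], [0, 0, 0], [0, 0, 0]]' --translation '[[-0.002, -0.05, 0], [-0.002, -0.1, 0.01], [-0.002, -0.107, 0.04], [-0.002, -0.107, 0.07], [-0.002, -0.107, 0.083], [-0.002, -0.107, 0.083], [-0.002, -0.107, 0.083]]' --grip '[0.5, 0.5, 0.5, 0.5, 0.5, 0.5, 0.5]'

```text
clock: 13.08
tool_pos: [0.5356, 0.0368, 0.1264]
eef_rot: [0.797, 0.604, 0.001, 0.0]
contact_force: [-0.8, 0.4, -0.1]
opening: 0.499
finger_force: 0.0
```

Request:
jog_arm --turn '[[0, 0, 0], [0, 0, 0], [0, 0, 0], [0, 0, 0], [0, 0, 0]]' --translation '[[0, 0, 0], [0, 0, 0], [0, 0, 0], [0, 0, 0], [0, 0, 0]]' --grip '[0.9, 0.9, 0.9, 0.9, 0.9]' --force 20

```text
clock: 13.7
tool_pos: [0.5343, 0.0371, 0.1259]
eef_rot: [0.797, 0.605, -0.0, -0.0]
contact_force: [-2.7, 0.2, 5.7]
opening: 0.159
finger_force: 20.0
```

```bash
python3 - <<'E'
from ov import *
st();go((-.040,.079,.125))
E
```

```text
t 13.7 p [0.5343 0.0371 0.1259] q [ 7.966e-01  6.045e-01 -2.000e-04 -4.000e-04] F [-2.7  0.2  5.7] op 0.159
at mixer [[-0.0745  0.0801]] z 0.1259 F [-2.7  0.2  5.7] t 13.7
trans [-0.0011  0.0345  0.0009] turn [-0.0009 -0.0001  0.0011]
```

Request:
jog_arm --turn '[[0, 0, 0], [0, 0, 0], [0, 0, 0], [0, 0, 0], [0, 0, 0], [0, 0, 0], [0, 0, 0], [0, 0, 0], [0, 0, 0], [0, 0, 0]]' --translation '[[0, 0.006, 0], [0, 0.012, 0], [0, 0.018, 0], [0, 0.023, 0], [0, 0.027, 0], [0, 0.03, 0], [0, 0.032, 0], [0, 0.034, 0], [0, 0.035, 0], [0, 0.035, 0]]' --grip '[0.9, 0.9, 0.9, 0.9, 0.9, 0.9, 0.9, 0.9, 0.9, 0.9]'

```text
clock: 14.95
tool_pos: [0.5668, 0.0285, 0.1259]
eef_rot: [0.796, 0.605, -0.001, -0.002]
contact_force: [-5.3, 2.5, 7.5]
opening: 0.158
finger_force: 20.0
```

Request:
jog_arm --turn '[[0, 0, 0], [0, 0, 0], [0, 0, 0], [0, 0, 0]]' --translation '[[0, 0.001, 0], [0, 0.002, 0], [0, 0.002, 0], [0, 0.002, 0]]' --grip '[0.9, 0.9, 0.9, 0.9]'

```text
clock: 15.45
tool_pos: [0.5684, 0.028, 0.1259]
eef_rot: [0.796, 0.605, -0.001, -0.002]
contact_force: [-6.1, 1.6, 8.3]
opening: 0.159
finger_force: 20.0
```

```bash
python3 - <<'E'
from ov import *
st();go((-.040,.079,.125))
E
```

```text
t 15.45 p [0.5684 0.028  0.1259] q [ 0.7964  0.6048 -0.0012 -0.0018] F [-6.1  1.6  8.3] op 0.159
at mixer [[-0.0392  0.0805]] z 0.1259 F [-6.1  1.6  8.3] t 15.45
trans [-0.0015 -0.0008  0.0009] turn [-0.0044 -0.0003  0.0017]
```

Still advancing freely; push on until it stops.

Request:
jog_arm --turn '[[0, 0, 0], [0, 0, 0], [0, 0, 0], [0, 0, 0], [0, 0, 0]]' --translation '[[0, 0.001, 0], [0, 0.002, 0], [0, 0.003, 0], [0, 0.003, 0], [0, 0.003, 0]]' --grip '[0.9, 0.9, 0.9, 0.9, 0.9]'

```text
clock: 16.08
tool_pos: [0.5689, 0.0279, 0.1258]
eef_rot: [0.796, 0.605, -0.003, -0.004]
contact_force: [-10.6, 4.2, 14.1]
opening: 0.158
finger_force: 20.0
```

Request:
jog_arm --turn '[[0, 0, 0], [0, 0, 0], [0, 0, 0], [0, 0, 0], [0, 0, 0]]' --translation '[[0, 0.001, 0], [0, 0.002, 0], [0, 0.003, 0], [0, 0.003, 0], [0, 0.003, 0]]' --grip '[0.9, 0.9, 0.9, 0.9, 0.9]'

```text
clock: 16.7
tool_pos: [0.569, 0.0278, 0.1258]
eef_rot: [0.796, 0.605, -0.005, -0.006]
contact_force: [-15.3, 5.5, 19.4]
opening: 0.157
finger_force: 20.0
```

```bash
python3 - <<'E'
from ov import *
st();go((-.040,.079,.125))
E
```

```text
t 16.7 p [0.569  0.0278 0.1258] q [ 0.7961  0.6051 -0.005  -0.0059] F [-15.3   5.5  19.4] op 0.157
at mixer [[-0.0386  0.0805]] z 0.1258 F [-15.3   5.5  19.4] t 16.7
trans [-0.0015 -0.0014  0.0008] turn [-0.0155  0.0008  0.0026]
```

Request:
jog_arm --turn '[[0, 0, 0], [0, 0, 0], [0, 0, 0], [0, 0, 0], [0, 0, 0], [0, 0, 0], [0, 0, 0], [0, 0, 0], [0, 0, 0]]' --translation '[[0, -0.003, 0], [0, -0.006, 0], [0, -0.006, 0], [0, -0.007, 0], [0, -0.008, 0], [0, -0.008, -0.02], [0, -0.008, -0.06], [0, -0.008, -0.085], [0, -0.008, -0.085]]' --grip '[0.9, 0.9, 0.75, 0.75, 0.75, 0.75, 0.75, 0.75, 0.75]'

```text
clock: 17.82
tool_pos: [0.5699, 0.0273, 0.2123]
eef_rot: [0.797, 0.604, 0.002, 0.001]
contact_force: [0.1, -0.3, -0.0]
opening: 0.248
finger_force: 0.0
```

```bash
python3 - <<'E'
from ov import *
st()
ov('w4',B+[([(.0,.03,.115),(.064,.03,.115),(.064,.13,.115),(.0,.13,.115)],(0,0,255),True)])
cams.snapshot('side');
for c in ('wrist','side'): 
  for n in ('block_center','jaw_handle','dial_grip'):print(n,[(Mx(d['position']).round(4).tolist(),round(d['position'][2],3),round(d['p'],2)) for d in models.place_of(c,n)][:4])
go((-.075,-.135,.26))
E
```

```text
t 17.82 p [0.5699 0.0273 0.2123] q [0.7968 0.6042 0.0018 0.0012] F [ 0.1 -0.3 -0. ] op 0.248
block_center [([[0.029, 0.0789]], 0.087, 0.59)]
jaw_handle [([[-0.0381, 0.0827]], 0.109, 0.7)]
dial_grip [([[-0.0728, -0.097]], 0.087, 0.76)]
block_center [([[-0.1967, -0.4143]], 0.029, 0.94), ([[-0.2084, -0.2222]], 0.025, 0.69), ([[-0.1141, 0.2843]], 0.025, 0.68)]
jaw_handle [([[-0.0412, 0.0834]], 0.11, 0.57), ([[0.1403, -0.3435]], -0.0, 0.56)]
dial_grip [([[-0.0736, -0.095]], 0.09, 0.59)]
at mixer [[-0.0394  0.0798]] z 0.2099 F [ 0.6 -0.2 -0.4] t 18.225
trans [-0.2149 -0.0358 -0.05  ] turn [-0.0015  0.0005  0.0004]
```

View pics/w4.png

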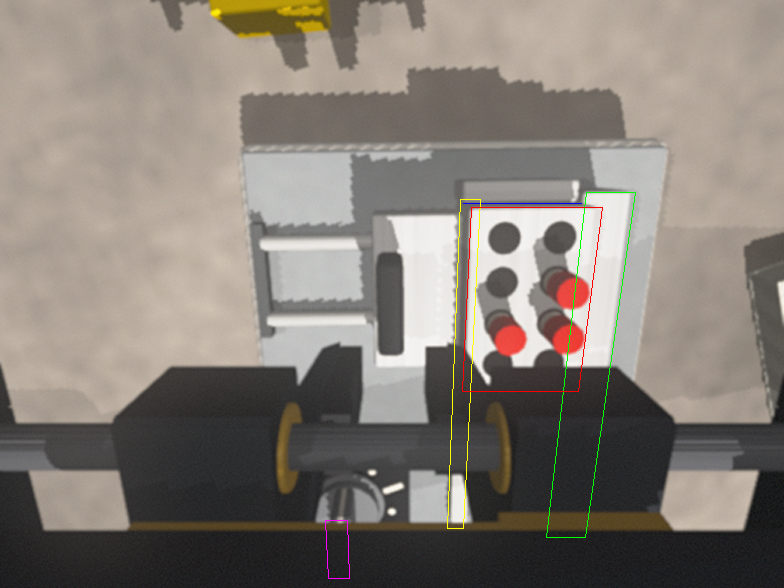

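```bash
python3 - <<'E'
from ov import *
print(np.round(r.get_state()['q'],3)); go((-.0735,-.095,.100))
E
```

```text
[-0.229  0.684  0.17   1.798 -0.172  0.675 -0.236]
at mixer [[-0.0394  0.0798]] z 0.2099 F [ 0.6 -0.2 -0.4] t 18.225
trans [-0.1748 -0.0341  0.11  ] turn [-0.0015  0.0005  0.0004]
```

Request:
jog_arm --turn '[[0, 0, 0], [0, 0, 0], [0, 0, 0], [0, 0, 0], [0, 0, 0], [0, 0, 0], [0, 0, 0], [0, 0, 0], [0, 0, 0], [0, 0, 0]]' --translation '[[-0.05, -0.01, 0], [-0.1, -0.02, 0], [-0.15, -0.03, 0], [-0.175, -0.034, 0], [-0.175, -0.034, 0.03], [-0.175, -0.034, 0.07], [-0.175, -0.034, 0.1], [-0.175, -0.034, 0.11], [-0.175, -0.034, 0.11], [-0.175, -0.034, 0.11]]' --grip '[0.5, 0.5, 0.5, 0.5, 0.5, 0.5, 0.5, 0.5, 0.5, 0.5]'

```text
clock: 19.48
tool_pos: [0.4892, -0.1321, 0.1016]
eef_rot: [0.797, 0.604, 0.001, 0.001]
contact_force: [0.9, 0.2, -0.3]
opening: 0.502
finger_force: 0.0
```

Request:
jog_arm --turn '[[0, 0, 0], [0, 0, 0], [0, 0, 0], [0, 0, 0], [0, 0, 0]]' --translation '[[0, 0, 0], [0, 0, 0], [0, 0, 0], [0, 0, 0], [0, 0, 0]]' --grip '[0.9, 0.9, 0.9, 0.9, 0.9]' --force 20

```text
clock: 20.1
tool_pos: [0.4897, -0.1322, 0.101]
eef_rot: [0.797, 0.604, 0.001, 0.001]
contact_force: [2.7, -1.4, 3.3]
opening: 0.157
finger_force: 20.0
```

```bash
python3 - <<'E'
from ov import *
st(); go((-.0735,-.095,.100))
E
```

```text
t 20.1 p [ 0.4897 -0.1322  0.101 ] q [0.7968 0.6043 0.0008 0.001 ] F [ 2.7 -1.4  3.3] op 0.157
at mixer [[-0.0717 -0.095 ]] z 0.101 F [ 2.7 -1.4  3.3] t 20.1
trans [-0.     -0.0018  0.001 ] turn [ 0.0025 -0.0001  0.0005]
```

Request:
jog_arm --turn '[[0, 0, 0.12], [0, 0, 0.24], [0, 0, 0.36], [0, 0, 0.48], [0, 0, 0.6], [0, 0, 0.72], [0, 0, 0.84], [0, 0, 0.96], [0, 0, 1.08], [0, 0, 1.2], [0, 0, 1.21], [0, 0, 1.21]]' --translation '[[0, 0.001, 0], [0, 0.001, 0], [0, 0.001, 0], [0, 0.001, 0], [0, 0.001, 0], [0, 0.001, 0], [0, 0.001, 0], [0, 0.001, 0], [0, 0.001, 0], [0, 0.001, 0], [0, 0.001, 0], [0, 0.001, 0]]' --grip '[0.9, 0.9, 0.9, 0.9, 0.9, 0.9, 0.9, 0.9, 0.9, 0.9, 0.9, 0.9]'

```text
clock: 21.6
tool_pos: [0.4901, -0.1326, 0.101]
eef_rot: [0.999, 0.045, 0.001, 0.0]
contact_force: [2.0, -1.7, 4.2]
opening: 0.154
finger_force: 20.0
```

```bash
python3 - <<'E'
from ov import *
s=st(); go((-.0717,-.095,.100),-1.2); print(s['moment'])
E
```

```text
t 21.6 p [ 0.4901 -0.1326  0.101 ] q [9.99e-01 4.47e-02 6.00e-04 4.00e-04] F [ 2.  -1.7  4.2] op 0.154
at mixer [[-0.0712 -0.0952]] z 0.101 F [ 2.  -1.7  4.2] t 21.6
trans [-0.0003 -0.0004  0.001 ] turn [ 0.0008 -0.0012 -0.0079]
[-0.2557066  -0.304507    0.04531938]
```

Release, lift, then check from above.

Request:
jog_arm --turn '[[0, 0, 0], [0, 0, 0], [0, 0, 0], [0, 0, 0], [0, 0, 0], [0, 0, 0], [0, 0, 0], [0, 0, 0], [0, 0, 0], [0, 0, 0], [0, 0, 0]]' --translation '[[0, 0, 0], [0, 0, 0], [0, 0, 0], [0, 0, -0.03], [0, 0, -0.08], [0, 0, -0.12], [-0.06, 0, -0.15], [-0.12, 0, -0.15], [-0.15, 0, -0.15], [-0.15, 0, -0.15], [-0.15, 0, -0.15]]' --grip '[0.5, 0.5, 0.5, 0.5, 0.5, 0.5, 0.5, 0.5, 0.5, 0.5, 0.5]'

```text
clock: 22.98
tool_pos: [0.3413, -0.1454, 0.2508]
eef_rot: [0.999, 0.044, 0.001, 0.0]
contact_force: [0.1, -0.3, 0.6]
opening: 0.499
finger_force: 0.0
```

```bash
python3 - <<'E'
from ov import *
st()
ov('t5',B[:2]+[([(.0,.03,.115),(.064,.03,.115),(.064,.13,.115),(.0,.13,.115)],(0,0,255),True)],'side',3)
u=proj('side',W([(0,0,.06)]))[0]*3
b=cv2.imread('pics/t5.png');y0=int(max(0,u[1]-300));x0=int(min(880,max(0,u[0]-400)));cv2.imwrite('pics/t5c.png',b[y0:y0+600,x0:x0+800])
E
```

```text
t 22.98 p [ 0.3413 -0.1454  0.2508] q [9.99e-01 4.43e-02 6.00e-04 2.00e-04] F [ 0.1 -0.3  0.6] op 0.499
```

View pics/t5c.png

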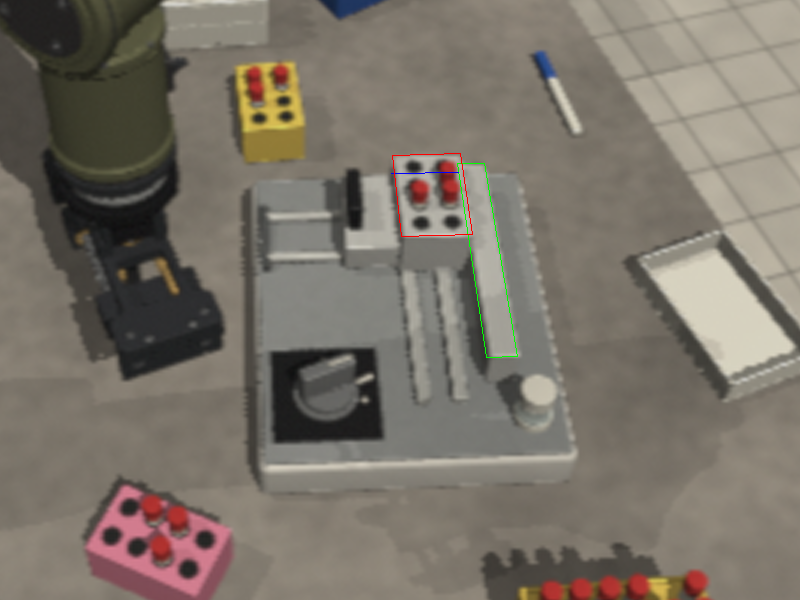

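The picture shows the block at the stop between the closed jaws. The knob bar at (330,375) points to the long bar mark at (365,378).

```bash
python3 -c "
from plant import r
print(r.finish_job())"
```

```text
the job is handed in; nothing more can be done
None
```

I handed the job in at about 23 s of the 58 s allowed, but `finish_job()` returned no verdict: in the last camera picture the block is clamped square between the jaws at the end stop, the knob points at the long bar mark, and the arm touches nothing.

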